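Index the glass turntable to its next hole

ROBOT

A 6-joint arm with a two-finger parallel gripper is mounted at the origin on a cart in front of the work surface, level with it; the furniture and walls round the work are solid. World frame = base frame: x ahead of the robot, y to its left, z up, the work surface at z = 0. Lengths are in m, angles in degrees, forces in N, time in s.
With the tool pointing down it reaches from about 0.25 to 0.725 m from the base axis. Payload 9.7 kg.
Tool frame: the origin (TCP) lies midway between the tips of the shut fingers; the grasp point (between the pads) lies 19 mm behind it (bot.grasp_offset is the distance from the TCP to the grasp point, in m); z points along the fingers, x is the direction in which the jaws open and shut, and the axes are right-handed (so a half turn about z gives the same grasp; the last joint's range is limited). The gripper opens to 85 mm and grips with 20 to 120 N. Pads are 22 mm wide; open, the fingers measure 114 mm over their backs; the gripper's body (76 mm by 85 mm) begins 54 mm behind the grasp point. The pads swing forward as they close: fully open they stand 13 mm farther back than shut.
Start: joints at [75.229, 4.979, 10.078, 95.1, 0, 90], TCP at [0.14, 0.532, 0.231] pointing down, gripper open.
Joint ranges: [-179.16, 179.16], [-48.56, 103.87], [-65.8, 70.77], [-126.05, 130.52], [-82.76, 87.17], [-180, 180]. Speed limits (degrees/s): [127.2, 127.2, 147.25, 180, 180, 180].

INTERFACE

Orientations are given as [roll, pitch, yaw] about the fixed x, y, z axes, in that order (R = Rz(yaw) Ry(pitch) Rx(roll)).
In Python, from workcell import bot gives the robot as it stands.
- The arm moves only by the tool send_rows, never from a script. Its argument "targets" is a list of rows, each a list of 5 numbers: the closure, from 0 (fully open) to 1 (shut), then the shift along the world's x, y, z in mm, then the turn about the world's z in degrees. A call has 1 to 10 rows; each row is the pose to reach, as a shift and turn from the pose commanded when the call began; what a row does not reach only later rows make up. A row lasts 1/8 s, in which the tool goes at most 62.5 mm and 10.7 degrees, less where a joint would pass 70% of its speed; a pose out of reach is approached as far as the arm can. A call with a gripper value outside its range is refused whole. The fingers move at their own pace and stop on an object; "squeeze" is the grip in N (left out, the last holds). Time passes only in rows, so rows that repeat a pose let the fingers close. It gives the time, the measured TCP pose, the force and the opening at its end, in the units of the state.
- bot.get_obs(): the state, without advancing time (a new reading comes with each control period).
- bot.camera(name): name is "scene" or "side" or "wrist"; returns a dict with "pixels" (384x512x3 uint8, red, green, blue), "intrinsics" (3x3 intrinsics, pixels), "view" (4x4, takes a point from world to camera coordinates); the wrist camera has in their place "mount" (4x4, takes a point from camera to tool coordinates, whose origin is the TCP and whose axes are the tool frame's). Camera axes: x right, y down, z forward; pixel columns grow to the right and rows downward; lengths in m; the calibration is good to about 2 mm. A picture is of the moment at which its call begins: read the wrist's pose just before it. There is no depth.
- bot.job_done(): hands the job in, once; it reports no verdict.
The state is a dict: "time": time; "q": joint angles; "qd": joint speeds; "joint_efforts": joint torques, N m; "ee_pos": TCP position; "tcp_rot": TCP orientation; "wrist_force": force on the tool from outside, world axes, zero at the start; "torque": the same for the moment, N m; "opening": finger opening in m.
Only numpy, scipy, OpenCV 4.12 (cv2) and the standard library are available. Lean on these libraries where they do the work, as an engineer would, in place of code of your own. Each camera call takes 0.05 s, during which the arm holds its last target.

TASK

The little glass turntable is held in its first hole by the spring pin with the red knob. Pull the pin up out of its hole, turn the table anticlockwise (seen from above) and let the pin drop fully home into the next hole, the one in the brass plate. Feel for that hole: never force the pin sideways against a hole's edge, keep both glasses standing in their nests, and leave the other things where they are.

Things in the scene. Friction and masses are not known exactly. Their poses are not given: they have to be found in the camera images.
- index_plate: fixed grey round plate, 212 mm across, 24 mm thick. Origin on the turntable's axis at worktop height; z up; x along the radius of the first hole, where the pin starts. Angles grow anticlockwise from there. Holes lie 88 mm from the axis, are 9.6 mm wide and 10 mm deep: the first at 0, a wrong one at 110 degrees; between them the brass plate (see pin_tip)
- carousel (a joint): turn of the white turntable (144 mm across, its top 40 mm above the worktop) about its upright axis, rad, anticlockwise positive; 0 with the pin in the first hole; stops at 2.2. It turns with a friction of about 0.2 N m
- pin (a joint): lift of the spring pin, m: 0 fully home in a hole, 0.010 riding on the grey plate, 0.012 on the brass plate, 0.020 at its upper stop. The spring pushes down with 3 N when home, 6 N at 0.012, 8 N at 0.020; let go, it snaps down by itself once over a hole. It sits in an arm of the turntable 88 mm from the axis and turns with it
- knob (a point): middle of the grip of the red round pin knob, 23 mm across, 26 mm high, upright; 16 mm above its underside, 10 mm below its top, 74 mm above the worktop when the pin is home. The fixed guide below it, 20 mm across, ends 52 mm above the worktop. Nothing else within 60 mm of it is higher than 55 mm; the glasses reach 100 mm; a tall rack post stands at the back left corner
- pin_tip: round-ended steel end of the pin, 8 mm across, under the arm; origin on the pin's axis, 14 mm below the tip's end. It rides on the fixed brass arc plate (2 mm thick, ramped ends, 30 degrees to either side of its hole), whose hole is clamped anywhere from 40 to 62 degrees and is not reported: find it by feel or sight. Forces on the tip must stay under 25 N
- cup_1: small clear glass, 48 mm across, 60 mm high, standing loose in a nest of the turntable; origin under its centre
- cup_2: the second clear glass, same size, in the other nest; origin under its centre
- nest_1 (a point): centre of the floor of the nest of cup_1 on the turntable (rim 9 mm high)
- nest_2 (a point): centre of the floor of the nest of cup_2
- film_spare: bystander: white film roll standing upright, 68 mm across, 112 mm high
- spoon_bar: bystander: small steel spoon lying flat, 130 mm long

How it is judged:
By the outcome, as a careful person would: the job done as asked, in the order asked, and still so for the second after the job is handed in, with the robot touching nothing.
It also fails if it takes over 51 s, if anything falls off the work surface, if the arm or the gripper's body presses on something with over 40 N, if the wrist force passes 120 N, or if a joint passes its speed limit or range.

## Working session

There is one attempt and no reset: what is moved stays moved. The work goes in short steps, Python scripts to look and compute and a tool call to move; the robot and the scene stay as the last step left them, time stands still between calls to the robot, and variables do not carry over. Pictures are saved under pics/ and viewed, and the job is handed in when it is done.

Besides the shell and the picture viewer there is one more tool, called after "Call:" as name(argument=value, ...), one argument or row to a line, values as JSON. send_rows: Moves the arm, as the interface text tells. Its arguments: {"type":"object","properties":{"targets":{"type":"array","items":{"type":"array","items":{"type":"number"}}},"squeeze":{"type":"number"}},"required":["targets"]}

```bash
mkdir -p pics; ls
cat > h.py <<'E'
from workcell import bot
import numpy as np, cv2
def shot(n,f):
    o=bot.get_obs(); c=bot.camera(n); cv2.imwrite('pics/'+f,cv2.cvtColor(c['pixels'],cv2.COLOR_RGB2BGR)); 
    np.savez('pics/'+f+'.npz',**{k:np.array(v) for k,v in c.items()},pos=o['ee_pos'],rot=o['tcp_rot']); return c
def ray(c,u,v):
    K=np.array(c['intrinsics']);V=np.array(c['view']);d=np.linalg.inv(K)@[u,v,1];R=V[:3,:3];return -R.T@V[:3,3],R.T@d
def onz(c,u,v,z):
    o,d=ray(c,u,v);return o+d*(z-o[2])/d[2]
E
python3 - <<'E'
from h import *
for n in('scene','side','wrist'):shot(n,n+'0.png')
print(bot.get_obs())
E
```

```text
pics
{'time': 0.15, 'q': array([7.52288463e+01, 5.00395409e+00, 1.00456231e+01, 9.50986804e+01,
       7.71282233e-04, 9.00006806e+01]), 'qd': array([ 0.02000783, -0.11718804,  0.15203044,  0.04874573, -0.078182  ,
        0.0089293 ]), 'joint_efforts': array([-4.33932109e-04, -5.20762503e+01,  4.65045583e+01,  1.37698822e-02,
       -6.90977140e-05, -1.54942904e-05]), 'ee_pos': array([0.14018195, 0.53166608, 0.23075166]), 'tcp_rot': array([-1.79999229e+02,  5.70114220e-02,  7.52281656e+01]), 'wrist_force': array([-0.02605251, -1.23958131, -0.25205678]), 'torque': array([-0.00279345, -0.00852148, -0.01712128]), 'opening': 0.08512170000431843}
```

View pics/scene0.png

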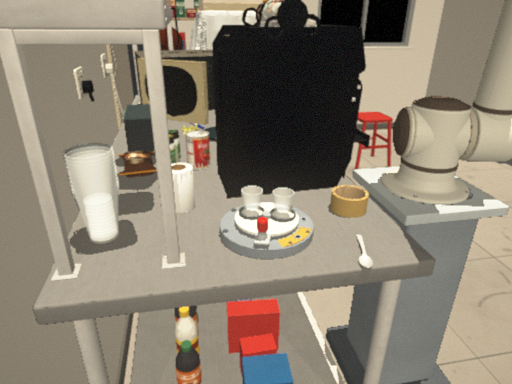

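View pics/side0.png

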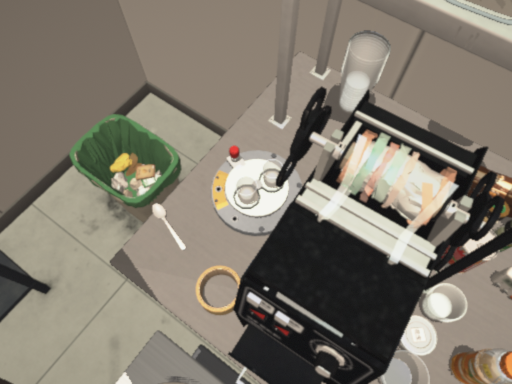

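View pics/wrist0.png

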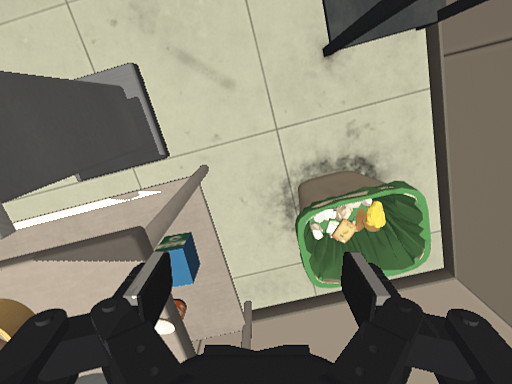

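The scene view shows the red knob at about (262,224), the brass plate at about (295,238), and the glasses at (252,196) and (283,199). In the side view the knob is at (234,152) and the brass at (220,190). Next I measure them.

Run:
```python
from h import *
C={n:dict(np.load(f'pics/{n}0.png.npz')) for n in('scene','side')}
P={}
for n,(x0,y0,x1,y1) in(('scene',(245,210,280,250)),('side',(222,140,250,175))):
    im=C[n]['pixels'].astype(int); m=((im[...,0]>120)&(im[...,1]<70)&(im[...,2]<70)).astype(np.uint8)
    k=np.zeros_like(m);k[y0:y1,x0:x1]=1;m*=k
    ys,xs=np.nonzero(m);print(n,len(xs),xs.mean(),ys.mean(),xs.min(),xs.max(),ys.min(),ys.max());P[n]=((xs.min()+xs.max())/2,(ys.min()+ys.max())/2)
    print('cam',ray(C[n],256,192))
o1,d1=ray(C['scene'],*P['scene']);o2,d2=ray(C['side'],*P['side'])
A=np.stack([d1,-d2],1);s=np.linalg.lstsq(A,o2-o1,rcond=None)[0];print(o1+d1*s[0],o2+d2*s[1])
for n,b in(('scene',(205,180,335,270)),('side',(195,125,325,245))):
    im=C[n]['pixels'][b[1]:b[3],b[0]:b[2]];f=6 if n=='scene' else 5
    cv2.imwrite(f'pics/z_{n}.png',cv2.cvtColor(cv2.resize(im,None,fx=f,fy=f,interpolation=cv2.INTER_CUBIC),cv2.COLOR_RGB2BGR))
```

```text
scene 104 261.8269230769231 224.69230769230768 258 266 218 231
cam (array([0.68032743, 0.88759854, 0.45023734]), array([-0.17799847, -0.88490653, -0.43048158]))
side 66 233.63636363636363 151.0909090909091 230 238 147 157
cam (array([ 0.19241133, -0.05419791,  0.83159687]), array([ 0.3484017 ,  0.25009853, -0.90349063]))
[0.54024982 0.2557895  0.06977789] [0.53891866 0.25631911 0.06938849]
```

View pics/z_scene.png

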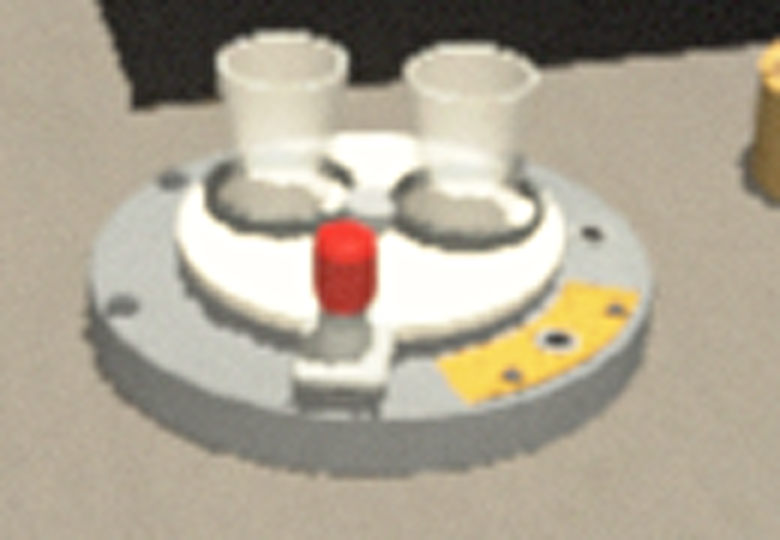

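View pics/z_side.png

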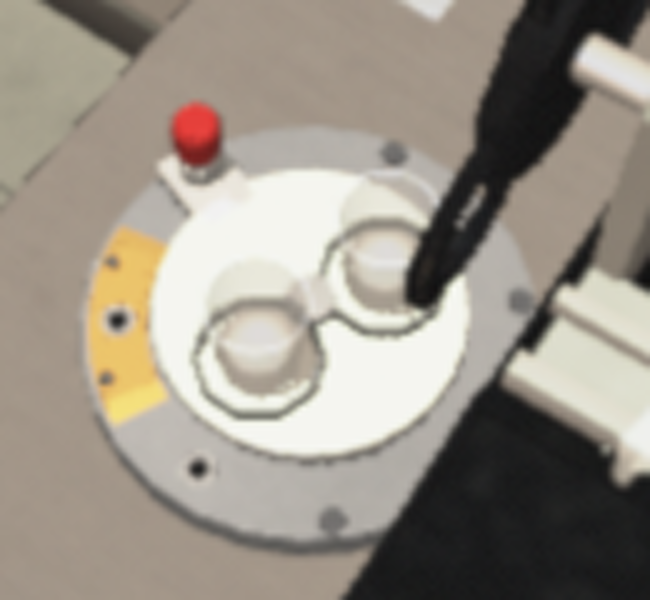

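Run:
```python
from h import *
C={n:dict(np.load(f'pics/{n}0.png.npz')) for n in('scene','side')}
for n,b,w in(('scene',(297.4,236.2),(303.2,218.3)),('side',(218.1,188.5),(234.1,218.1))):
    print(n,'brass',onz(C[n],*b,.026),'wrong',onz(C[n],*w,.024))
k=np.array([.5395,.256])
# white top ellipse side: z=0.040 points on the rim of zoom
for n,f,x0,y0,pts in(('side',5,195,125,[(310,460),(468,330),(152,290),(225,430),(420,415),(330,172)]),('scene',6,205,180,[(178,235),(565,235),(215,285),(300,320),(520,305),(440,330)])):
    Q=np.array([onz(C[n],x0+(a+.5)/f-.5,y0+(c+.5)/f-.5,.04)[:2] for a,c in pts])
    from scipy.optimize import least_squares
    r=least_squares(lambda p:np.hypot(*(Q-p[:2]).T)-.072,[.46,.22]);print(n,r.x,r.fun*1e3, 'knob r',np.hypot(*(k-r.x)),np.degrees(np.arctan2(*(k-r.x)[::-1])))
w=np.array([onz(C[n],*p,.024)[:2] for n,p in(('scene',(303.2,218.3)),('side',(234.1,218.1)))]).mean(0)
b=np.array([onz(C[n],*p,.026)[:2] for n,p in(('scene',(297.4,236.2)),('side',(218.1,188.5)))]).mean(0)
print('chord',np.hypot(*(k-w)))
m=(k+w)/2;t=(w-k)/np.hypot(*(w-k));L=np.array([-t[1],t[0]]);c=m+L*.088*np.cos(np.radians(55));print('c',c)
for p in(k,b,w):print(np.hypot(*(p-c)),np.degrees(np.arctan2(*(p-c)[::-1])))
```

```text
scene brass [0.46037367 0.24384443 0.026     ] wrong [0.42362825 0.16893555 0.024     ]
side brass [0.45947396 0.24461927 0.026     ] wrong [0.42336815 0.1713692  0.024     ]
side [0.5101513  0.17217002] [ 1.76902536e+00  5.57820925e-04  4.66591623e-01 -1.62852421e+00
 -5.74141900e-01 -9.22099743e-02] knob r 0.08881898294079688 70.70495983021371
scene [0.51212961 0.17894873] [ 0.94528839 -1.39706678 -0.78252438 -1.7050417   0.95872841  1.37257124] knob r 0.08176818955948628 70.44378411311887
chord 0.14431296943113692
c [0.51152506 0.17250354]
0.08805825510167163 71.47691221383297
0.08836084503482158 125.7311885988018
0.08805825510167158 -178.47001487633366
```

Run:
```python
from h import *
C={n:dict(np.load(f'pics/{n}0.png.npz')) for n in('scene','side')}
for p in((228,193),(350,186)): 
    q=onz(C['scene'],*p,0);print('bottom',q)
    o,d=ray(C['scene'],*{228:(213,35),350:(362,40)}[p[0]]);s=(q[1]-o[1])/d[1];print('  top at same y',o+s*d)
def tri(a,b):
    o1,d1=ray(C['scene'],*a);o2,d2=ray(C['side'],*b);s=np.linalg.lstsq(np.stack([d1,-d2],1),o2-o1,rcond=None)[0];print(o1+d1*s[0],o2+d2*s[1])
print('side left corners z=.25/.3/.35',[onz(C['side'],240,300,z) for z in(.2,.25,.3)],[onz(C['side'],303,195,z) for z in(.2,.25,.3)])
tri((362,40),(240,283));tri((215,35),(300,185))
im=C['side']['pixels'][60:384,180:512];cv2.imwrite('pics/zs2.png',cv2.cvtColor(cv2.resize(im,None,fx=1.8,fy=1.8,interpolation=cv2.INTER_CUBIC),cv2.COLOR_RGB2BGR))
im=C['scene']['pixels'][0:220,180:400];cv2.imwrite('pics/zs3.png',cv2.cvtColor(cv2.resize(im,None,fx=2.7,fy=2.7,interpolation=cv2.INTER_CUBIC),cv2.COLOR_RGB2BGR))
```

```text
bottom [ 0.57209789 -0.04493544  0.        ]
  top at same y [ 0.59805177 -0.04493544  0.40636874]
bottom [ 0.21621502 -0.03077084  0.        ]
  top at same y [ 0.23410131 -0.03077084  0.39607631]
side left corners z=.25/.3/.35 [array([0.26780655, 0.03082997, 0.2       ]), array([0.26183793, 0.02409879, 0.25      ]), array([0.25586931, 0.01736761, 0.3       ])] [array([0.48026153, 0.04889141, 0.2       ]), array([0.45747404, 0.04073041, 0.25      ]), array([0.43468654, 0.0325694 , 0.3       ])]
[0.25679665 0.015938   0.39883097] [0.25871763 0.01499614 0.39897475]
[0.59948908 0.01995674 0.40942631] [0.43068545 0.03930411 0.33246729]
```

View pics/zs2.png

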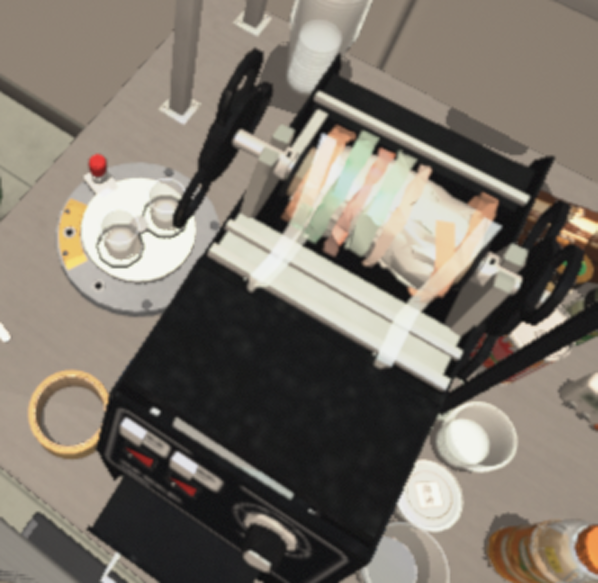

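View pics/zs3.png

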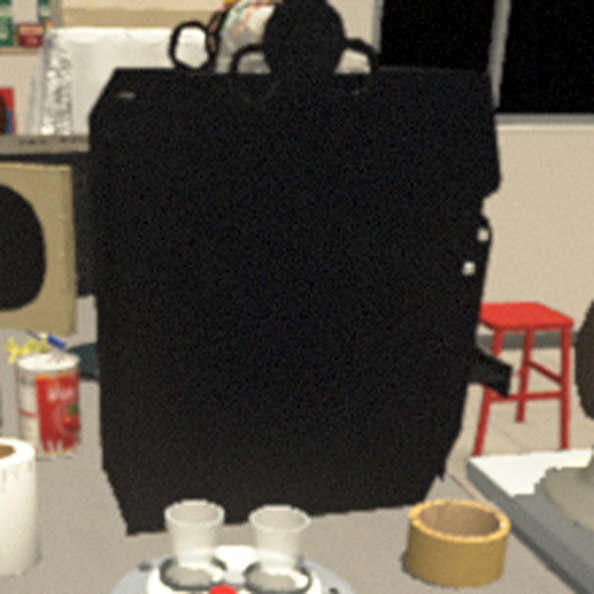

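Run:
```python
from h import *
C={n:dict(np.load(f'pics/{n}0.png.npz')) for n in('scene','side')}
print(bot.grasp_offset,'posts',onz(C['side'],281,122,0),onz(C['side'],320,72,0),onz(C['scene'],173,260,0),onz(C['scene'],66,271,0))
x,y,x2=205+280/6,180+200/6,205+468/6
print('nests',onz(C['scene'],x,y,.04),onz(C['scene'],x2,180+205/6,.04))
```

```text
0.0187 posts [0.71378266 0.24061403 0.        ] [0.91718971 0.24727815 0.        ] [0.72044005 0.24598556 0.        ] [0.92184985 0.24549605 0.        ]
nests [0.54213949 0.15334372 0.04      ] [0.47276858 0.16960765 0.04      ]
```

Call:
send_rows(
  targets=[
    [0.4,40,-28,0,-10],
    [0.4,85,-60,0,-20],
    [0.4,130,-90,0,-30],
    [0.4,175,-120,0,-40],
    [0.4,220,-150,0,-50],
    [0.4,260,-180,0,-60],
    [0.4,300,-207,0,-70],
    [0.4,340,-235,0,-80],
    [0.4,375,-260,0,-90],
    [0.4,399.5,-276,0,-94],
  ],
  squeeze=25,
)

```text
time: 1.4
ee_pos: [0.541, 0.2544, 0.2307]
tcp_rot: [180.0, 0.0, -19.1]
wrist_force: [-0.3, 0.1, -0.7]
opening: 0.0512
```

Call:
send_rows(
  targets=[
    [0.4,0,0,-50,0.5],
    [0.4,0,0,-100,0.5],
    [0.4,0,0,-100,0.5],
  ],
)

```text
time: 1.78
ee_pos: [0.5375, 0.2547, 0.1271]
tcp_rot: [179.7, 0.3, -18.3]
wrist_force: [-0.1, 0.3, 0.7]
opening: 0.0514
```

Run:
```python
from h import *
print(bot.get_obs()['ee_pos'])
c=shot('wrist','wrist1.png');print(np.array(c['mount']).round(4))
shot('scene','scene1.png')
```

```text
[0.53753036 0.25469047 0.12712584]
[[ 1.000e+00 -9.000e-04  0.000e+00  1.000e-04]
 [ 8.000e-04  9.516e-01  3.075e-01 -7.880e-02]
 [-3.000e-04 -3.075e-01  9.516e-01 -1.427e-01]
 [ 0.000e+00  0.000e+00  0.000e+00  1.000e+00]]
```

View pics/wrist1.png

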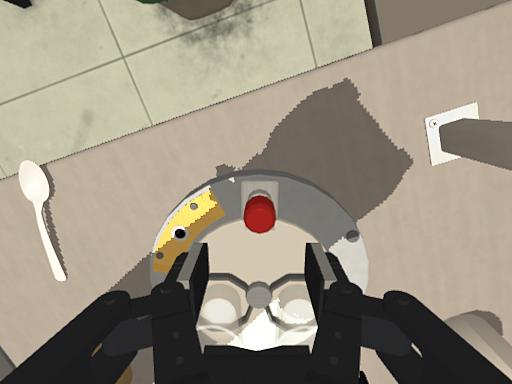

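View pics/scene1.png

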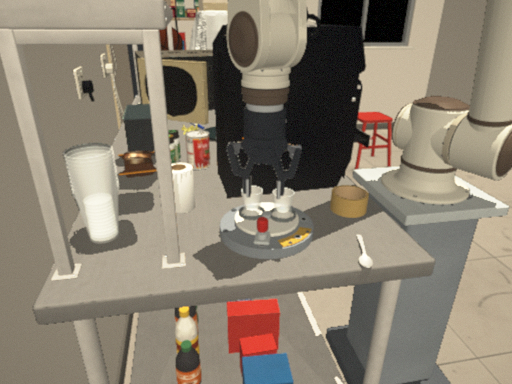

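The wrist view shows the knob at (259,214), the brass hole at (180,233) and the hub at (259,295). I'll cast rays through these.

```bash
cat >> h.py <<'E'
from scipy.spatial.transform import Rotation as Ro
def wz(c,pos,rot,u,v,z):
    T=np.eye(4);T[:3,:3]=Ro.from_euler('xyz',rot,degrees=True).as_matrix();T[:3,3]=pos
    W=T@np.array(c['mount']);d=W[:3,:3]@np.linalg.inv(np.array(c['intrinsics']))@[u,v,1];o=W[:3,3];return (o+d*(z-o[2])/d[2])
E
python3 - <<'E'
from h import *
c=dict(np.load('pics/wrist1.png.npz'));p,r=c['pos'],c['rot']
im=c['pixels'].astype(int);m=(im[...,0]>90)&(im[...,1]<60)&(im[...,2]<60);m[:170]=0;m[260:]=0
ys,xs=np.nonzero(m);print(xs.min(),xs.max(),ys.min(),ys.max())
# top disc circle & side
print('cam',wz(c,p,r,256,192,.1))
kk=wz(c,p,r,(xs.min()+xs.max())/2,(ys.min()+ys.max())/2,.071);print('knob',kk)
h=wz(c,p,r,259,295,.04);b=wz(c,p,r,180,233.5,.026);print('hub',h,'brass',b)
print('d',np.hypot(*(kk-h)[:2]),np.hypot(*(b-h)[:2]))
for c0 in(h[:2],np.array([.511,.1725])):print([np.degrees(np.arctan2(*(q[:2]-c0)[::-1])) for q in(kk,b)])
print(bot.get_obs()['ee_pos'],bot.get_obs()['tcp_rot'])
cv2.imwrite('pics/zw1.png',cv2.cvtColor(cv2.resize(c['pixels'][160:330,140:380],None,fx=3,fy=3,interpolation=cv2.INTER_CUBIC),cv2.COLOR_RGB2BGR))
E
```

```text
244 275 196 232
cam [0.54578538 0.28048972 0.1       ]
knob [0.5399461  0.25541049 0.071     ]
hub [0.51093704 0.16778845 0.04      ] brass [0.46008102 0.2429883  0.026     ]
d 0.09229922621110392 0.09078188516205898
[np.float64(71.68182166426716), np.float64(124.06963216617646)]
[np.float64(70.75464431243631), np.float64(125.84340211155656)]
[0.53989514 0.25595675 0.13275415] [-1.79975468e+02 -2.71886656e-02 -1.82663100e+01]
```

View pics/zw1.png

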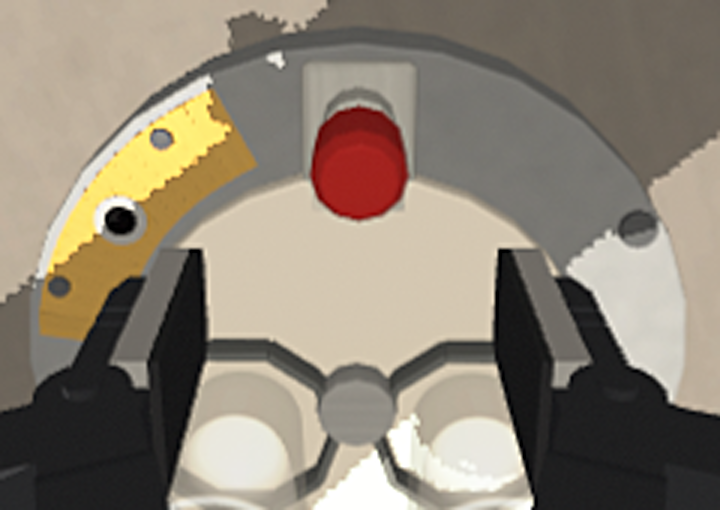

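Knob is at (0.540, 0.256), axis (0.5115, 0.1723), and the brass hole about 54.4° on. The radii and the chord agree with the sizes given, so I descend and grip.

Call:
send_rows(
  targets=[
    [0.4,0,0,-40,0],
    [0.4,0,0,-70,0],
    [0.4,0,0,-75,0],
    [0.4,0,0,-75,0],
  ],
)

```text
time: 2.38
ee_pos: [0.5407, 0.2564, 0.0587]
tcp_rot: [-179.9, -0.1, -18.3]
wrist_force: [0.9, -0.1, -0.8]
opening: 0.0512
```

Call:
send_rows(
  targets=[
    [0.6,0,0,0,0],
    [0.75,0,0,0,0],
    [0.85,0,0,0,0],
    [0.85,0,0,0,0],
    [0.85,0,0,0,0],
  ],
  squeeze=30,
)

```text
time: 3.0
ee_pos: [0.5405, 0.2562, 0.058]
tcp_rot: [-179.9, -0.1, -18.3]
wrist_force: [0.3, 0.4, 6.3]
opening: 0.0226
```

Run:
```python
from h import *
shot('scene','scene2.png');o=bot.get_obs();print(o['ee_pos'],o['wrist_force'],o['torque'],o['opening'])
c=shot('wrist','wrist2.png')
c=dict(np.load('pics/scene2.png.npz'));a=cv2.resize(c['pixels'][140:280,190:350],None,fx=4,fy=4,interpolation=cv2.INTER_CUBIC);cv2.imwrite('pics/zs4.png',a[...,::-1])
```

```text
[0.54050879 0.25622751 0.05803955] [-0.11832179 -0.11629658  4.97046857] [ 0.02988728  0.1356911  -0.04596393] 0.021977077767464222
```

View pics/zs4.png

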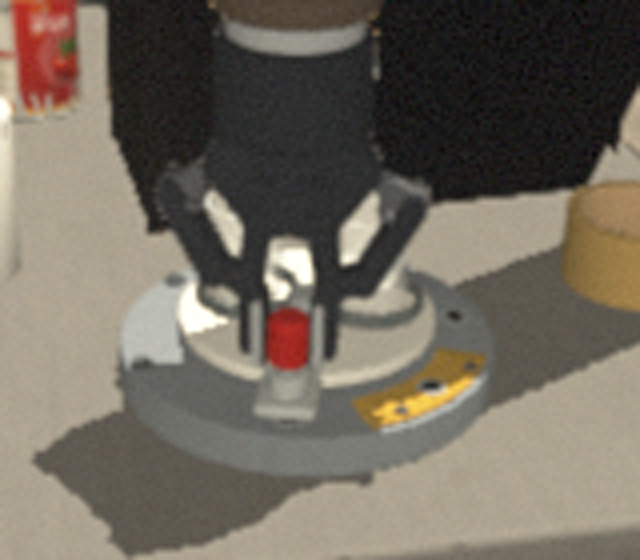

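View pics/wrist2.png

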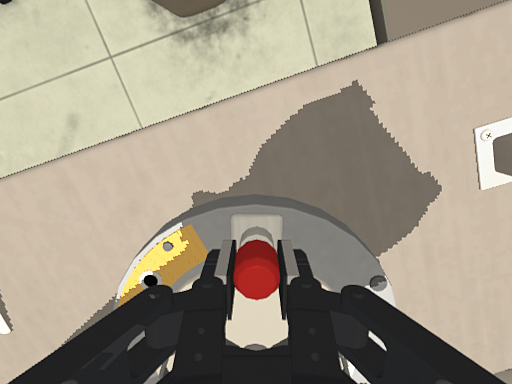

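The knob at zoom (288,337) sits between the pads, with the opening at 22 mm. Now I lift.

Call:
send_rows(
  targets=[
    [0.85,0,0,4,0],
    [0.85,0,0,8,0],
    [0.85,0,0,12,0],
    [0.85,0,0,16,0],
    [0.85,0,0,17,0],
    [0.85,0,0,17,0],
  ],
  squeeze=35,
)

```text
time: 3.85
ee_pos: [0.5399, 0.2562, 0.073]
tcp_rot: [-180.0, 0.0, -18.3]
wrist_force: [3.8, 4.5, -6.9]
opening: 0.0221
```

Run:
```python
from h import *
shot('scene','scene3.png');o=bot.get_obs();print(o['time'],o['ee_pos'],o['wrist_force'],o['torque'],o['opening'])
c=dict(np.load('pics/scene3.png.npz'));a=cv2.resize(c['pixels'][140:280,190:350],None,fx=4,fy=4,interpolation=cv2.INTER_CUBIC);cv2.imwrite('pics/zs5.png',a[...,::-1])
c=np.array([.5115,.1723]);k=np.array([.5400,.2558])-c
for a in(5,10,15,20,25,30,35,40,45,50,54):
    r=np.radians(a);R=np.array([[np.cos(r),-np.sin(r)],[np.sin(r),np.cos(r)]]);print(a,(1e3*(R@k-k)).round(1))
```

```text
3.9 [0.53990837 0.25617079 0.07296252] [ 4.40962482  4.22599389 -6.26754895] [ 0.76472141 -0.99911207  0.08750289] 0.021977973873122295
5 [-7.4  2.2]
10 [-14.9   3.7]
15 [-22.6   4.5]
20 [-30.3   4.7]
25 [-38.    4.2]
30 [-45.6   3.1]
35 [-53.    1.2]
40 [-60.3  -1.2]
45 [-67.4  -4.3]
50 [-74.1  -8. ]
54 [-79.3 -11.4]
```

View pics/zs5.png

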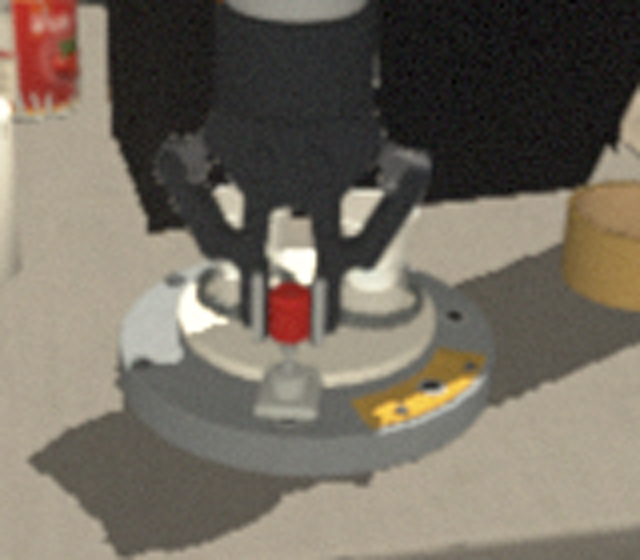

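Call:
send_rows(
  targets=[
    [0.85,-1.5,0.5,0,1],
    [0.85,-4.5,1.4,0,3],
    [0.85,-7.4,2.2,0,5],
    [0.85,-11.1,3.0,0,7.5],
    [0.85,-14.9,3.7,0,10],
    [0.85,-18.8,4.2,0,12.5],
    [0.85,-22.6,4.5,0,15],
    [0.85,-26.5,4.7,0,17.5],
    [0.85,-29,4.7,0,19.2],
    [0.85,-30.3,4.7,0,20],
  ],
)

```text
time: 5.15
ee_pos: [0.5093, 0.2608, 0.0729]
tcp_rot: [-180.0, 0.0, 1.8]
wrist_force: [2.7, 4.3, -6.7]
opening: 0.0217
```

Run:
```python
from h import *
shot('scene','scene4.png');o=bot.get_obs();print(o['time'],o['ee_pos'],o['tcp_rot'],o['wrist_force'],o['torque'],o['opening'])
c=dict(np.load('pics/scene4.png.npz'));a=cv2.resize(c['pixels'][140:280,190:350],None,fx=4,fy=4,interpolation=cv2.INTER_CUBIC);cv2.imwrite('pics/zs6.png',a[...,::-1])
c=np.array([.5115,.1723]);k=np.array([.5400,.2558])-c
def pos(a):
    r=np.radians(a);R=np.array([[np.cos(r),-np.sin(r)],[np.sin(r),np.cos(r)]]);return 1e3*(R@k)
for a in(21,23,25.5,28,30.5,33,35.5,38,40.5,43,45,46,50):print(a,(pos(a)-pos(20)).round(1))
```

```text
5.2 [0.5091759  0.26080976 0.07294988] [-1.79982580e+02  2.79264283e-02  1.81456736e+00] [ 2.95803458  4.25325068 -7.53424311] [ 0.86559301 -0.7102038   0.1595598 ] 0.022093923632604758
21 [-1.5 -0. ]
23 [-4.6 -0.2]
25.5 [-8.4 -0.6]
28 [-12.3  -1.1]
30.5 [-16.   -1.8]
33 [-19.8  -2.7]
35.5 [-23.5  -3.7]
38 [-27.2  -4.9]
40.5 [-30.8  -6.2]
43 [-34.3  -7.7]
45 [-37.1  -9. ]
46 [-38.5  -9.7]
50 [-43.9 -12.7]
```

View pics/zs6.png

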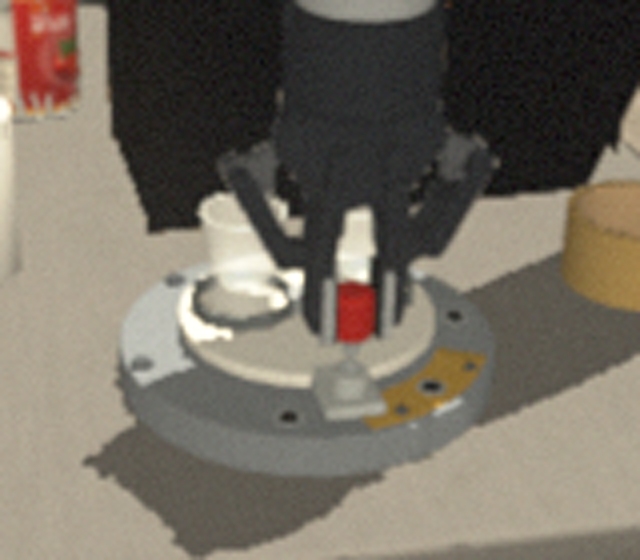

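The table follows, the arm is at about 20°, both cups stand, and forces are steady. I continue to 46°.

Call:
send_rows(
  targets=[
    [0.85,-1.5,0,0,1],
    [0.85,-4.6,-0.2,0,3],
    [0.85,-8.4,-0.6,0,5.5],
    [0.85,-12.3,-1.1,0,8],
    [0.85,-16,-1.8,0,10.5],
    [0.85,-19.8,-2.7,0,13],
    [0.85,-23.5,-3.7,0,15.5],
    [0.85,-27.2,-4.9,0,18],
    [0.85,-30.8,-6.2,0,20.5],
    [0.85,-34.3,-7.7,0,23],
  ],
)

```text
time: 6.45
ee_pos: [0.4748, 0.2529, 0.073]
tcp_rot: [-180.0, 0.0, 24.8]
wrist_force: [2.2, 3.1, -7.5]
opening: 0.0218
```

Call:
send_rows(
  targets=[
    [0.85,-2.8,-1.3,0,2],
    [0.85,-4.2,-2.0,0,3],
    [0.85,-4.2,-2.0,0,3],
  ],
)

```text
time: 6.82
ee_pos: [0.4706, 0.2508, 0.0732]
tcp_rot: [-180.0, 0.0, 27.7]
wrist_force: [0.7, 2.5, -6.6]
opening: 0.0218
```

Run:
```python
from h import *
shot('wrist','wrist5.png')
shot('scene','scene5.png');o=bot.get_obs();print(o['time'],o['ee_pos'],o['tcp_rot'],o['wrist_force'],o['torque'],o['opening'])
c=dict(np.load('pics/scene5.png.npz'));a=cv2.resize(c['pixels'][140:280,190:350],None,fx=4,fy=4,interpolation=cv2.INTER_CUBIC);cv2.imwrite('pics/zs7.png',a[...,::-1])
c=np.array([.5115,.1723]);k=np.array([.5400,.2558])-c
e=o['ee_pos'][:2]-c;print(np.hypot(*e),np.degrees(np.arctan2(e[1],e[0])-np.arctan2(k[1],k[0])))
```

```text
6.925 [0.4706286  0.25078589 0.07309744] [-1.79987708e+02  4.39716641e-02  2.77132487e+01] [ 0.27557733  3.46840902 -7.00707781] [ 0.77197076 -0.1151919   0.19379244] 0.021918606296195273
0.08849014749109924 46.35384109438356
```

View pics/zs7.png

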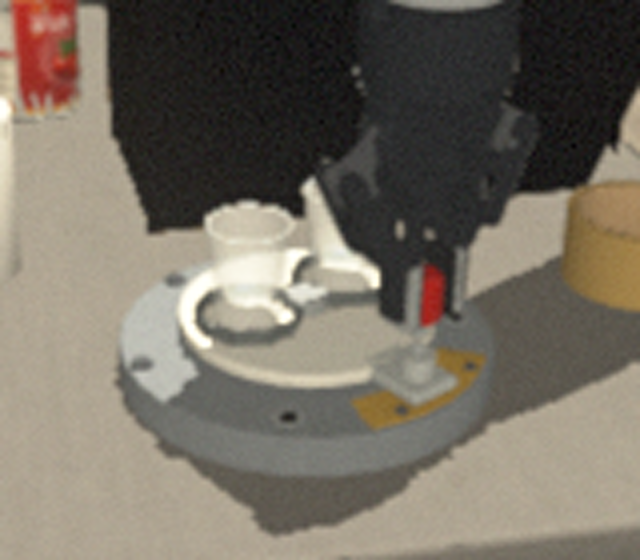

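View pics/wrist5.png

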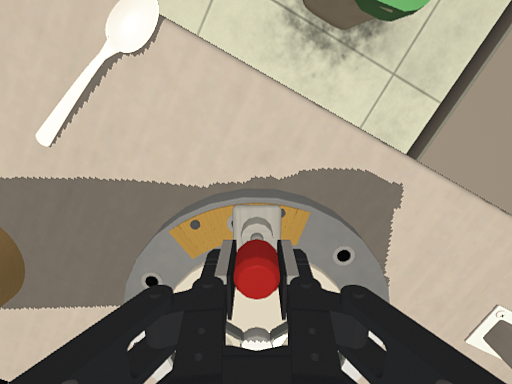

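The white bushing of the brass hole shows just left of the arm at about (232,225), as expected for 8° ahead. I go on to 51°, then lower onto the brass.

Call:
send_rows(
  targets=[
    [0.85,-1.4,-0.7,0,1],
    [0.85,-4.1,-2.2,0,3],
    [0.85,-6.7,-3.8,0,5],
    [0.85,-6.7,-3.8,-1,5],
    [0.85,-6.7,-3.8,-2,5],
    [0.85,-6.7,-3.8,-2,5],
  ],
)

```text
time: 7.68
ee_pos: [0.4639, 0.2469, 0.071]
tcp_rot: [-180.0, 0.1, 32.7]
wrist_force: [-1.2, 2.9, -6.9]
opening: 0.0218
```

```bash
cat >> h.py <<'E'
def st():
    c=np.array([.5115,.1723]);k=np.array([.5400,.2558])-c
    o=bot.get_obs();e=o['ee_pos'][:2]-c;f=o['wrist_force'];u=e/np.hypot(*e)
    print('t',round(o['time'],2),'p',o['ee_pos'].round(4),'yaw',round(o['tcp_rot'][2],1),'r',np.hypot(*e).round(4),'ang',np.degrees(np.arctan2(e[1],e[0])-np.arctan2(k[1],k[0])).round(2),'Frad',(f[:2]@u).round(1),'Ftan',(-f[0]*u[1]+f[1]*u[0]).round(1),'Fz',f[2].round(1),'op',round(o['opening'],4))
E
python3 -c "
from h import *
st()"
```

```text
t 7.67 p [0.4639 0.2469 0.071 ] yaw 32.7 r 0.0885 ang 51.4 Frad 3.1 Ftan -0.5 Fz -6.9 op 0.0218
```

Call:
send_rows(
  targets=[
    [0.85,0,0,-0.5,0],
    [0.85,0,0,-1,0],
    [0.85,0,0,-1,0],
  ],
)

```text
time: 8.05
ee_pos: [0.4641, 0.247, 0.0701]
tcp_rot: [-180.0, 0.0, 32.7]
wrist_force: [-2.7, 1.9, -6.0]
opening: 0.0219
```

```bash
python3 -c "
from h import *
st()"
```

```text
t 8.05 p [0.4641 0.247  0.0701] yaw 32.7 r 0.0885 ang 51.28 Frad 3.0 Ftan 1.3 Fz -6.0 op 0.0219
```

Call:
send_rows(
  targets=[
    [0.85,0,0,-0.5,0],
    [0.85,0,0,-1,0],
    [0.85,0,0,-1,0],
  ],
)

```text
time: 8.43
ee_pos: [0.4642, 0.247, 0.0696]
tcp_rot: [-180.0, -0.0, 32.7]
wrist_force: [-4.2, 1.5, -1.2]
opening: 0.0216
```

```bash
python3 -c "
from h import *
st()"
```

```text
t 8.43 p [0.4642 0.247  0.0696] yaw 32.7 r 0.0884 ang 51.16 Frad 3.6 Ftan 2.8 Fz -1.2 op 0.0216
```

The Fz change shows the pin resting on the brass. I open the pads to a loose cage.

Call:
send_rows(
  targets=[
    [0.72,0,0,0,0],
    [0.68,0,0,0,0],
    [0.68,0,0,0,0],
    [0.68,0,0,0,0],
  ],
)

```text
time: 8.93
ee_pos: [0.4645, 0.247, 0.0695]
tcp_rot: [180.0, -0.0, 32.7]
wrist_force: [-0.4, -0.1, 0.3]
opening: 0.0274
```

Run:
```python
from h import *
st();shot('wrist','wrist6.png');shot('scene','scene6.png')
a=dict(np.load('pics/scene6.png.npz'))['pixels'][180:260,240:340];b=dict(np.load('pics/wrist6.png.npz'))['pixels'][180:320,140:370]
a=cv2.resize(a,(500,400),interpolation=cv2.INTER_CUBIC);b=cv2.resize(b,None,fx=3,fy=3,interpolation=cv2.INTER_CUBIC);cv2.imwrite('pics/a6.png',a[...,::-1]);cv2.imwrite('pics/b6.png',b[...,::-1])
```

```text
t 8.93 p [0.4645 0.247  0.0695] yaw 32.7 r 0.0883 ang 51.04 Frad 0.1 Ftan 0.4 Fz 0.3 op 0.0274
```

View pics/a6.png

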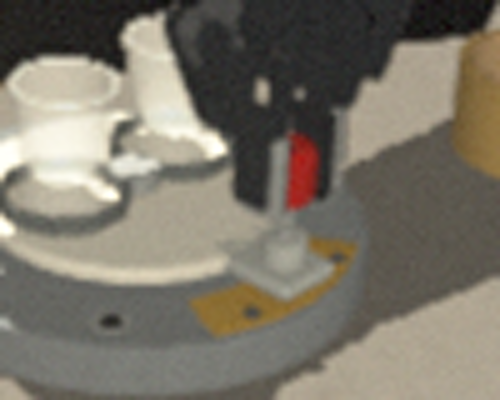

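View pics/b6.png

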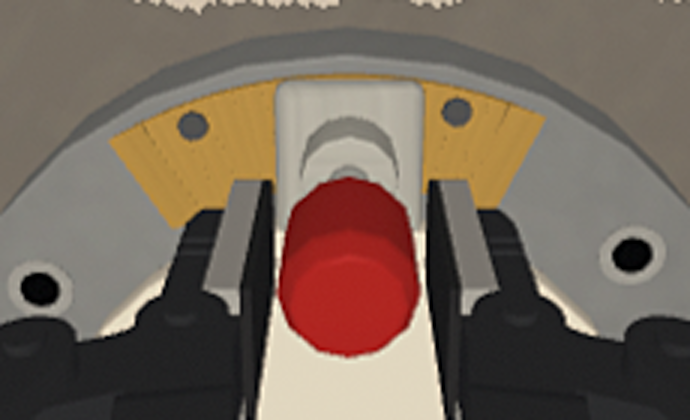

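The pin is still up on the brass with the hole just ahead. I push with the trailing pad in small steps.

Call:
send_rows(
  targets=[
    [0.68,-0.8,-0.5,0,0],
    [0.68,-1.7,-1.1,0,0],
    [0.68,-2.1,-1.3,0,0.3],
    [0.68,-2.1,-1.3,0,0.3],
  ],
)

```text
time: 9.52
ee_pos: [0.4623, 0.2457, 0.0694]
tcp_rot: [180.0, -0.0, 33.0]
wrist_force: [0.7, 0.4, -1.2]
opening: 0.0276
```

```bash
python3 -c "
from h import *
st()"
```

```text
t 9.53 p [0.4623 0.2457 0.0694] yaw 33.0 r 0.0884 ang 52.66 Frad -0.1 Ftan -0.8 Fz -1.2 op 0.0276
```

Call:
send_rows(
  targets=[
    [0.68,-0.4,-0.3,0,0.3],
    [0.68,-0.8,-0.6,0,0.6],
    [0.68,-1.2,-0.8,0,0.9],
    [0.68,-1.6,-1.1,0,1.2],
    [0.68,-1.6,-1.1,0,1.2],
  ],
)

```text
time: 10.15
ee_pos: [0.4602, 0.2445, 0.0693]
tcp_rot: [-180.0, 0.0, 34.2]
wrist_force: [0.5, -0.4, 0.4]
opening: 0.0273
```

```bash
cat > look.py <<'E'
from h import *
import sys
n=sys.argv[1];st();shot('wrist',f'w{n}.png');shot('scene',f's{n}.png')
a=dict(np.load(f'pics/s{n}.png.npz'))['pixels'][180:260,240:340];b=dict(np.load(f'pics/w{n}.png.npz'))['pixels'][180:320,140:370]
a=cv2.resize(a,(400,320),interpolation=cv2.INTER_CUBIC);b=cv2.resize(b,(390,320))
cv2.imwrite(f'pics/ab{n}.png',np.hstack([a,b])[...,::-1])
m=dict(np.load(f'pics/w{n}.png.npz'))['pixels'].astype(int);m=(m[...,0]>90)&(m[...,1]<70)&(m[...,2]<70);m[:170]=0
ys,xs=np.nonzero(m);print('red wrist',xs.min(),xs.max(),ys.min(),ys.max(),len(xs))
E
python3 look.py 7
```

```text
t 10.15 p [0.4602 0.2445 0.0693] yaw 34.2 r 0.0886 ang 54.27 Frad -0.7 Ftan -0.2 Fz 0.4 op 0.0273
red wrist 236 278 231 284 1876
```

View pics/ab7.png

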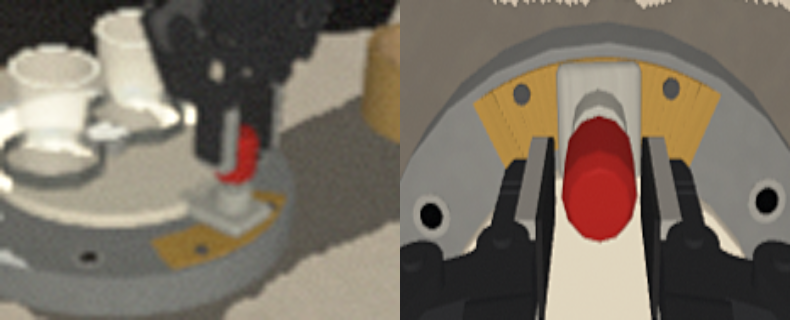

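Call:
send_rows(
  targets=[
    [0.68,-0.4,-0.3,0,0.3],
    [0.68,-0.4,-0.3,0,0.3],
    [0.68,-0.8,-0.6,0,0.6],
    [0.68,-0.8,-0.6,0,0.6],
  ],
)

```text
time: 10.75
ee_pos: [0.4597, 0.244, 0.0693]
tcp_rot: [180.0, 0.0, 34.8]
wrist_force: [-0.0, -0.2, -0.0]
opening: 0.0271
```

```bash
python3 look.py 8
```

```text
t 10.75 p [0.4597 0.244  0.0693] yaw 34.8 r 0.0885 ang 54.69 Frad -0.2 Ftan 0.2 Fz -0.0 op 0.0271
red wrist 237 279 231 284 1874
```

View pics/ab8.png

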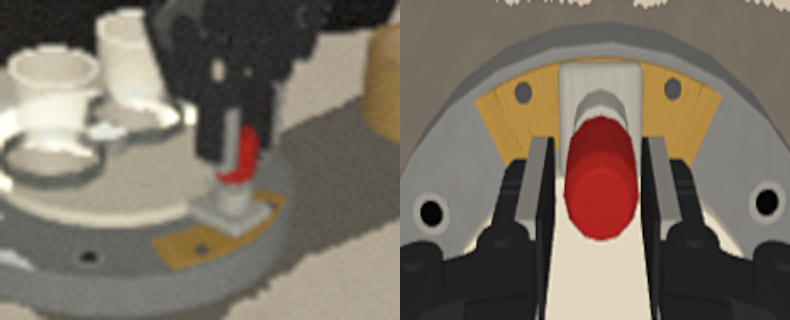

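The knob now looks smaller in the wrist view (42 px wide against 46) and sits right on the guide in the scene view. It seems to have dropped in already during the last push, and side force is about 0. I open and retreat to verify.

Call:
send_rows(
  targets=[
    [0.6,1.2,0.8,0,0],
    [0.5,1.2,0.8,0,0],
    [0.4,1.2,0.8,0,0],
    [0.4,1.2,0.8,10,0],
    [0.4,1.2,0.8,30,0],
    [0.4,1.2,0.8,60,0],
    [0.4,1.2,0.8,60,0],
  ],
)

```text
time: 11.72
ee_pos: [0.4621, 0.2454, 0.1323]
tcp_rot: [180.0, -0.3, 34.8]
wrist_force: [-0.8, -0.2, -0.3]
opening: 0.0514
```

```bash
python3 look.py 9
python3 - <<'E'
from h import *
shot('side','sd9.png')
C={n:dict(np.load(f'pics/{f}.png.npz')) for n,f in(('scene','s9'),('side','sd9'))}
P={}
for n,(x0,y0,x1,y1) in(('scene',(270,190,320,260)),('side',(200,150,240,220))):
    im=C[n]['pixels'].astype(int);m=(im[...,0]>80)&(im[...,1]<60)&(im[...,2]<60);k=np.zeros_like(m);k[y0:y1,x0:x1]=1;m&=k
    ys,xs=np.nonzero(m);print(n,len(xs))
    if len(xs):
        print(xs.min(),xs.max(),ys.min(),ys.max());P[n]=((xs.min()+xs.max())/2,(ys.min()+ys.max())/2)
if len(P)==2:
    o1,d1=ray(C['scene'],*P['scene']);o2,d2=ray(C['side'],*P['side']);s=np.linalg.lstsq(np.stack([d1,-d2],1),o2-o1,rcond=None)[0];print(o1+d1*s[0],o2+d2*s[1])
a=cv2.resize(C['side']['pixels'][110:260,190:320],(520,600),interpolation=cv2.INTER_CUBIC);cv2.imwrite('pics/zsd9.png',a[...,::-1])
a=cv2.resize(C['scene']['pixels'][140:280,190:400],None,fx=3.7,fy=3.7,interpolation=cv2.INTER_CUBIC);cv2.imwrite('pics/zsc9.png',a[...,::-1])
E
```

```text
t 11.72 p [0.4621 0.2454 0.1323] yaw 34.8 r 0.0883 ang 52.9 Frad 0.2 Ftan 0.8 Fz -0.3 op 0.0514
red wrist 238 268 196 232 893
scene 122
294 303 211 224
side 60
212 221 175 185
[0.46043508 0.24305635 0.0708796 ] [0.4589356  0.24372333 0.07061555]
```

View pics/zsc9.png

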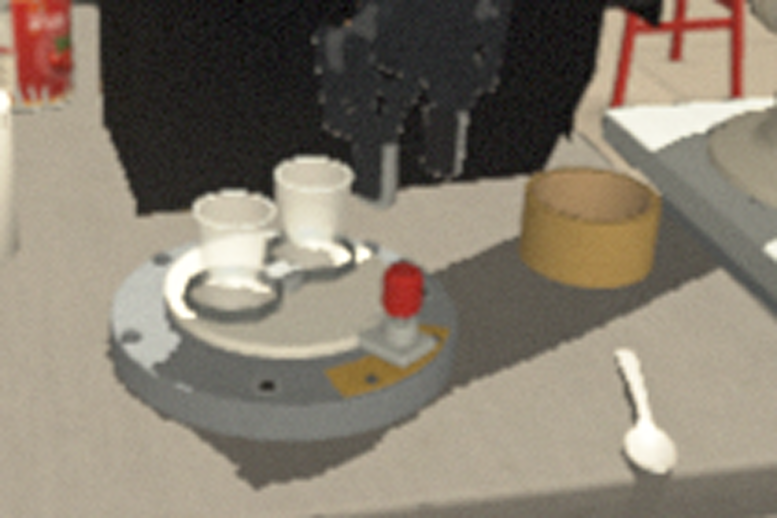

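View pics/zsd9.png

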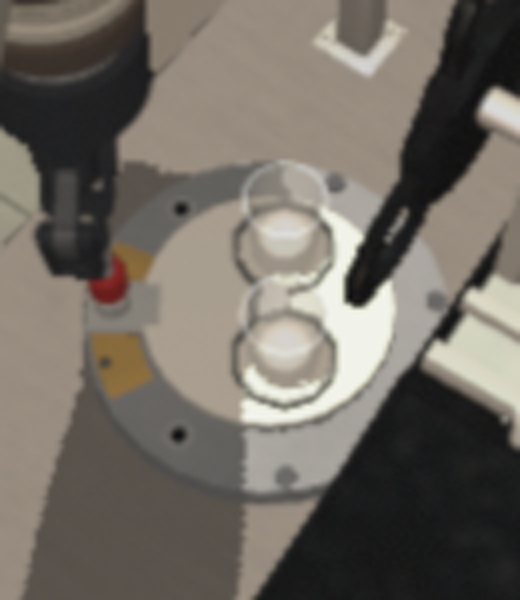

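View pics/w9.png

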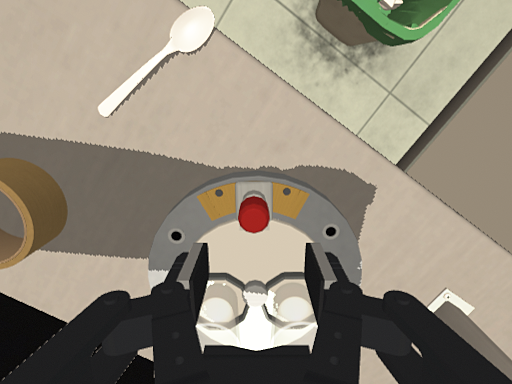

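Run:
```python
from h import *
bx={'scene0.png':(245,205,280,250),'s9.png':(280,195,320,250),'s8.png':(270,190,320,260),'scene6.png':(270,190,320,260),'side0.png':(222,140,250,175),'sd9.png':(200,160,240,205)}
Q={}
for f,(x0,y0,x1,y1) in bx.items():
    c=dict(np.load(f'pics/{f}.npz'));im=c['pixels'][y0:y1,x0:x1].astype(float);w=np.clip((im[...,0]-np.maximum(im[...,1],im[...,2]))/ (im[...,0].max()-40)-.25,0,None)
    ys,xs=np.mgrid[y0:y1,x0:x1];Q[f]=(c,(w*xs).sum()/w.sum(),(w*ys).sum()/w.sum());print(f,Q[f][1:])
for a,b in(('scene0.png','side0.png'),('s9.png','sd9.png')):
    o1,d1=ray(*Q[a]);o2,d2=ray(*Q[b]);s=np.linalg.lstsq(np.stack([d1,-d2],1),o2-o1,rcond=None)[0];print(o1+d1*s[0],o2+d2*s[1])
st()
```

```text
scene0.png (np.float64(262.1248216994589), np.float64(222.6409083705029))
s9.png (np.float64(298.5432908610091), np.float64(218.32077480509673))
s8.png (np.float64(300.6630074412437), np.float64(219.17947395564724))
scene6.png (np.float64(299.86743066386384), np.float64(214.24181189394452))
side0.png (np.float64(233.66530759516513), np.float64(150.15316615551146))
sd9.png (np.float64(217.2869653767821), np.float64(180.4839103869654))
[0.5404331  0.25742896 0.07502151] [0.53987628 0.25765046 0.07485712]
[0.45997614 0.24233509 0.06848707] [0.45976441 0.24242955 0.06844961]
t 11.88 p [0.4607 0.2447 0.1289] yaw 34.8 r 0.0885 ang 53.86 Frad -0.3 Ftan -0.8 Fz -0.8 op 0.0516
```

Vision agrees with the pin being home, give or take a few mm. I'll confirm by a light touch on the knob top, which should be at z = 0.084 if home.

Call:
send_rows(
  targets=[
    [0.8,-1,-1,0,0],
    [1,-1,-1,0,0],
    [1,-1,-1,0,0],
    [1,-1,-1,-20,0],
    [1,-1,-1,-35,0],
    [1,-1,-1,-41,0],
    [1,-1,-1,-41,0],
    [1,-1,-1,-41,0],
  ],
  squeeze=20,
)

```text
time: 12.88
ee_pos: [0.4602, 0.244, 0.0889]
tcp_rot: [180.0, -0.0, 34.8]
wrist_force: [-0.7, -0.1, 0.7]
opening: 0.0001
```

```bash
python3 -c "
from h import *
st()"
```

```text
t 12.88 p [0.4602 0.244  0.0889] yaw 34.8 r 0.0881 ang 54.44 Frad 0.4 Ftan 0.6 Fz 0.7 op 0.0001
```

Call:
send_rows(
  targets=[
    [1,0,0,-1,0],
    [1,0,0,-2,0],
    [1,0,0,-3,0],
    [1,0,0,-3,0],
  ],
)

```text
time: 13.38
ee_pos: [0.4599, 0.2438, 0.0852]
tcp_rot: [-180.0, 0.0, 34.8]
wrist_force: [-0.1, -0.1, 0.4]
opening: 0.0002
```

Call:
send_rows(
  targets=[
    [1,0,0,-0.5,0],
    [1,0,0,-1,0],
    [1,0,0,-1,0],
  ],
)

```text
time: 13.75
ee_pos: [0.4599, 0.2438, 0.0842]
tcp_rot: [-180.0, 0.0, 34.8]
wrist_force: [-0.4, 0.3, 0.2]
opening: -0.0002
```

There is no contact down to 84.2 mm, so the knob top is at its home height. I retreat.

Call:
send_rows(
  targets=[
    [1,0,0,20,0],
    [1,0,0,60,0],
    [1,0,0,100,0],
    [1,0,0,130,0],
    [1,0,0,130,0],
  ],
)

```text
time: 14.38
ee_pos: [0.4608, 0.2443, 0.2167]
tcp_rot: [180.0, -0.2, 34.8]
wrist_force: [-0.2, -0.1, -0.2]
opening: -0.0004
```

Run:
```python
from h import *
c=shot('scene','s10.png');st()
cv2.imwrite('pics/z10.png',cv2.resize(c['pixels'][140:280,150:400],None,fx=3.1,fy=3.1,interpolation=cv2.INTER_CUBIC)[...,::-1])
```

```text
t 14.43 p [0.4603 0.2441 0.215 ] yaw 34.8 r 0.0881 ang 54.34 Frad -0.3 Ftan -1.5 Fz -0.9 op 0.0002
```

View pics/z10.png

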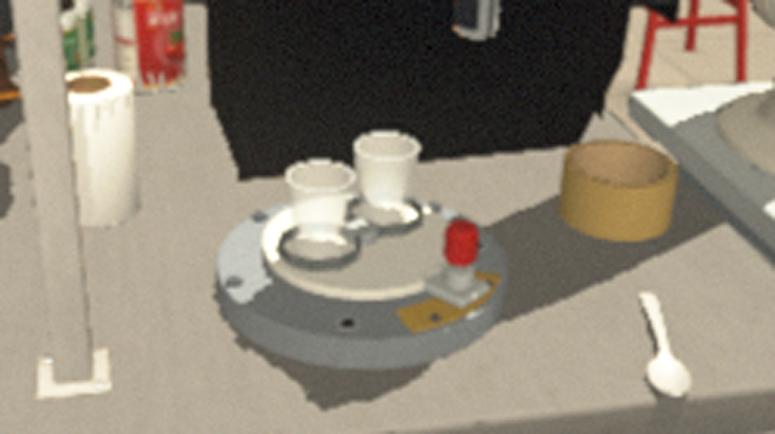

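The knob at (460,243) is down on its guide over the brass plate. Both glasses stand in their nests, the spoon and film roll look undisturbed, and the gripper is clear.

```bash
python3 -c "
from h import *
print(bot.job_done())"
```

```text
the job is handed in; nothing more can be done
None
```

The pin is home in the brass plate's hole and the job is handed in, at about 14.5 s on the robot clock. No verdict was reported.

I gripped the knob, lifted the pin about 15 mm and turned the table anticlockwise to about 51°. There I set the pin down on the brass and opened the pads to a loose cage. I then pushed it on in small steps until it dropped into the hole at about 54°. I noticed the drop only after one more push of about 1 mm. The side force was about 0 N at every reading after it, so nothing suggests the pin was forced.

Final checks:
- **Knob position:** it is within about 1–2 mm of where I had measured the brass hole.
- **Pin home:** shut fingers lowered over the knob met nothing down to 84.2 mm, against 84 mm for a pin fully home.
- **Camera height:** two image methods disagreed on the knob's height. One put it 1 mm above its start and the other 6.5 mm below, so I relied on the touch test.
- **Forces:** wrist readings taken at each stop stayed under about 9 N.
- **Surroundings:** both glasses stand in their nests, the film roll and spoon look undisturbed, and the gripper is clear.

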